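Press a watch back home with a one-hand ratchet clamp

ROBOT

A 6-joint arm with a two-finger parallel gripper is mounted at the origin on the work surface. World frame = base frame: x ahead of the robot, y to its left, z up, the work surface at z = 0. Lengths are in mm, angles in rad, forces in N, time in s.
With the tool pointing down it reaches from about 300 to 875 mm from the base axis. Payload 4.2 kg.
Tool frame: the origin (TCP) lies at the very end of the fingers, on their centre line; the grasp point (between the pads) lies 19 mm behind it; z points along the fingers, y is the direction in which the jaws open and shut (so a half turn about z gives the same grasp; the last joint's range is limited). The gripper opens to 85 mm and grips with 20 to 120 N. Pads are 22 mm wide; open, the fingers measure 114 mm over their backs; the gripper's body (76 mm by 85 mm) begins 54 mm behind the grasp point. The pads swing forward as they close: fully open they stand 13 mm farther back than shut.
Start: joints at [1.318, 0.32, 1.565, -0, 1.257, -0.02], TCP at [132.655, 559.503, 231.338] pointing down, gripper open.
Joint ranges: [-3.11, 3.11], [-0.84, 2.01], [0.21, 2.61], [-1.34, 4.49], [0.05, 2.63], [-2.56, 2.56]. Speed limits (rad/s): [2.57, 2.57, 3.14, 3.14, 3.14, 3.14].

INTERFACE

Orientations are given as a unit quaternion [w, x, y, z].
In Python, from cell import ctrl, grip, kin, viewer gives the robot as it stands. The module is installed in compiled form; this text tells all that it offers. Calls block until the motion is done:
- ctrl.move_pose(position, orientation): joint-space move of the TCP to a pose.
- ctrl.move_straight(position, rotation=None, v=150, f_stop=None): straight line of the TCP; rotation=None keeps the orientation; v is the mean speed in mm/s. With f_stop (N) it stops when the force on the tool has changed by that much, and returns True; else False.
- ctrl.set_joints(angles): joint-space move.
- grip(opening, effort=None): finger opening in mm; effort is the grip in N (None keeps the last); returns when the fingers have stopped.
- ctrl.dwell(seconds).
- kin.ik(position, orientation): joint angles nearest the present ones, or None.
- ctrl.get_obs(): the state.
- viewer.capture(name): name is "side" or "top"; returns (picture, depth): 420x560x3 uint8, red, green, blue; 420x560 float32, mm along the optical axis (not along the pixel's ray), 0 where there is no reading.
- viewer.camera_params(name): a dict with "fx", "fy", "cx", "cy" (pixels), "eye" and "rotation" of the camera in the world. Camera axes: x right, y down, z forward; pixel columns grow to the right and rows downward; lengths in mm; the calibration is good to about 2 mm. A picture is of the moment at which its call begins. camera_params takes no time and is no camera call.
A pose or a line that the arm cannot do raises ctrl.IKError and nothing moves.
- ctrl.sign_off(): hands the job in, once; it reports no verdict.
The state is a dict: "time": time; "qpos": joint angles; "joint_vel": joint speeds; "joint_efforts": joint torques, N m; "eef_pos": TCP position; "tool_rot": TCP orientation; "force": force on the tool from outside, world axes, zero at the start; "moment": the same for the moment, N m; "opening": finger opening in mm.
Only numpy, scipy, OpenCV 4.12 (cv2) and the standard library are available. Lean on these libraries where they do the work, as an engineer would, in place of code of your own. Each camera call takes 0.05 s, during which the arm holds its last target.

TASK

The watch standing on edge in the clamp's cradle has a press-fit back that still stands proud: pump the clamp's trigger until the moving jaw has pressed the back fully home, feeling for the moment it stops dead so that you do not squeeze the watch any harder. Then push the release lever and keep it pushed until the jaw has sprung all the way open. Work the clamp by its trigger and release lever only, and leave the watch standing in the cradle and the other things on the table where they are.

Things in the scene. Friction and masses are not known exactly. Their poses are not given: they have to be found in the camera images.
- clamp: one-hand bar clamp of black casting, lying on its side, fixed to the table on a 12 mm plywood board. Origin: table height, under the bar's centre line, level with the head jaw's steel face. z up; y along the bar, from head jaw to moving jaw; x to the jaw tips. All offsets below are in this frame, in mm. Board: x -40 to 92, y -100 to 98; grip and trigger overhang it
- clamp_head (a point): top centre of the fixed head casting (x -28 to 26, y -92 to -16, z 31 to 59), at x 0, y -54, z 59. The head jaw, fixed to it, is x -14 to 77, y -18 to 0, z 35 to 55. The toothed steel bar (22 wide over its teeth, 6 thick, mid-height z 45) runs along y through the head: its tail sticks out behind to y -152 with the jaw open, -197 closed
- grip_handle (a point): middle of the fixed pistol grip, a bar along x: x -125 to -26, y -90 to -69, z 33 to 57; the point lies at x -80, y -79.5, z 45
- trigger_pad (a point): middle of the outer (+y) face of the trigger, where it is pressed; it moves with it. The trigger is a lever beside the grip, 10 thick, z 35 to 55, reaching to x -106 (its toe curls 4 mm to +y beyond x -98). At rest this point is at x -80, y -25, z 45 and trigger and grip together measure 65 across; a full stroke moves it 32 mm towards the grip (-y)
- trigger (a joint): trigger angle (rad) about a vertical pivot at x 17, y -30: 0 at rest (it springs back), 0.33 fully squeezed. A stroke to 0.28 or more (27 mm at the pad), then let fully back, moves the jaw on 5 mm. At the pad it takes 3 to 9 N while the jaw runs, about 10 N while the back goes in; once the back is home it stops dead at half a stroke. 14 N, pressed slowly, seats the back; over 17 N cracks the crystal
- jaw (a joint): travel (m) of the bar and moving jaw towards the head jaw: 0 fully open, about 0.036 touching the proud back, 0.040 with the back home, 0.045 end of travel. It ratchets in steps of 5 mm, so it slackens 2 to 3 mm when the trigger is let go after the back is home; a spring of about 3.5 N draws it open, in about 1 s, while the release lever is pushed
- jaw_face (a point): centre of the flat nylon die (25 mm across) on the moving jaw, at x 48, z 45; y is 60 with the jaw fully open. It faces the watch (-y)
- release_pad (a point): middle of the rear (-y) face of the release lever's thumb pad: at rest x 56, y -54, z 47. The pad (x 46 to 66, 8 thick, z 36 to 58) stands out of the head's +x side, 28 mm behind the head jaw's rear side, and is pushed towards the jaws (+y)
- release (a joint): release lever angle (rad) about a vertical pivot at x 12, y -50: near 0.01 at rest; the jaw is free from about 0.14 (6 mm of push at the pad; 8 mm is safe), the end stop is at 0.25 (10 mm). It takes 2 to 6 N at the pad, springs back, and clicks to and fro as the bar ratchets
- watch_center (a point): centre of the watch case, a steel disc 40 mm across, 10 thick, crown up, lugs to the sides, its axis along the clamp's y. It stands loose in a white vee cradle at x 48, y 14, z 45. Its crystal looks to -y, 1 mm from the 8 mm thick die on the head jaw; its back looks to +y
- back (a joint): travel (m) of the press-fit back, a steel disc 29 mm across, into the case: 0 standing 4.5 mm proud, 0.0025 fully home (2 mm proud). A tight fit that takes about 9 N of jaw force and stays where it is pressed
- jar: bystander: squat glass jar with a steel lid, 68 mm across, 62 mm high; origin at the centre of its underside
- opener: bystander: steel case-back opener with a round handle, 165 mm long along its x and 22 mm thick, lying on the table; origin under its middle
- dish: bystander: white ceramic dish, 100 mm across, 26 mm high; origin at the centre of its underside

How it is judged:
By the outcome, as a careful person would: the job done as asked, in the order asked, and still so for the second after the job is handed in, with the robot touching nothing.
It also fails if it takes over 54 s, if anything falls off the work surface, if the arm or the gripper's body presses on something with over 40 N, if the wrist force passes 120 N, or if a joint passes its speed limit or range.

## Working session

There is one attempt and no reset: what is moved stays moved. The work goes in short steps, each a Python script; the robot and the scene stay as the last script left them, time stands still between calls to the robot, and variables do not carry over. Pictures are saved under pics/ and viewed, and the job is handed in when it is done.

```bash
mkdir -p pics; ls
python3 - <<'E'
from cell import ctrl,grip,kin,viewer
import cv2,numpy as np
for n in("side","top"):
    p,d=viewer.capture(n); cv2.imwrite(f"pics/{n}0.png",p[:,:,::-1]); np.save(f"pics/{n}0.npy",d)
    print(n,viewer.camera_params(n))
o=ctrl.get_obs();print(o)
E
```

```text
pics
side {'fx': 396.5804959688007, 'fy': 396.5804959688007, 'cx': 276.90832053577384, 'cy': 208.7124892562931, 'eye': array([286.07730694, 536.29456829, 804.41466574]), 'rotation': array([ 0.08971573, -0.25331989,  0.90188562, -0.33820476])}
top {'fx': 485.58923751272386, 'fy': 485.58923751272386, 'cx': 278.97507695046227, 'cy': 212.4284308466169, 'eye': array([ 495.38627614,  -24.67875644, 1607.34207714]), 'rotation': array([-0.0208734 ,  0.71467729, -0.69874336,  0.02363042])}
{'time': 0.1, 'qpos': array([ 1.31797650e+00,  3.20223739e-01,  1.56552906e+00, -1.69059614e-05,
        1.25739329e+00, -1.99956060e-02]), 'joint_vel': array([-0.00161099, -0.00215184, -0.00115127, -0.0004136 , -0.00121831,
        0.00188293]), 'joint_efforts': array([ 1.15629926e-03, -4.16407943e+01, -2.34703267e+01,  8.76157856e-06,
        4.92950945e-03,  3.02166245e-05]), 'eef_pos': array([132.56643822, 559.08640604, 230.57961912]), 'tool_rot': array([-9.76573763e-05,  1.16146728e-01,  9.93231763e-01, -7.70595052e-04]), 'force': array([ 0.10262106,  0.1285663 , -0.33709092]), 'moment': array([-0.01784718, -0.00691854, -0.00866752]), 'opening': 85.46232852005926}
```

View pics/side0.png

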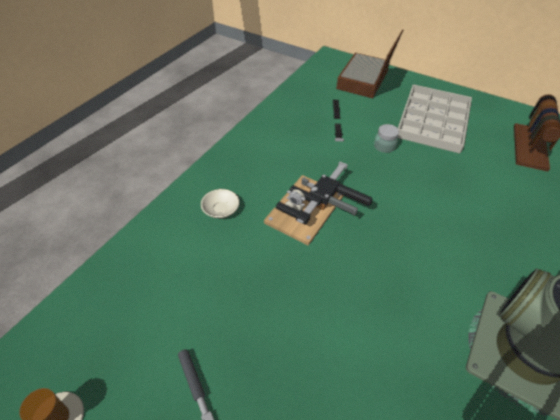

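View pics/top0.png

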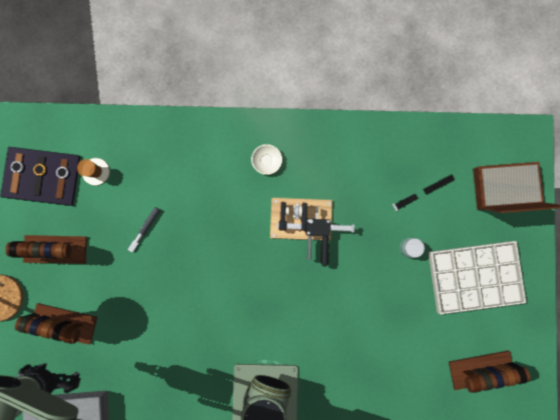

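The clamp is at about (310,220) in the top view and (315,205) in the side view. Its grip points towards the robot. The dish is at (267,160) and the jar at (414,248) in the top view. Next I'll fit the board outline.

```bash
cat > h.py <<'E'
import numpy as np,cv2
from scipy.spatial.transform import Rotation as R
from cell import ctrl,grip,kin,viewer
def cast(n,u,v,z):
    c=viewer.camera_params(n);w,x,y,zz=c['rotation'];M=R.from_quat([x,y,zz,w]).as_matrix()
    d=M@np.array([(u-c['cx'])/c['fx'],(v-c['cy'])/c['fy'],1]);e=c['eye']
    return e+d*(z-e[2])/d[2]
def proj(n,p):
    c=viewer.camera_params(n);w,x,y,zz=c['rotation'];M=R.from_quat([x,y,zz,w]).as_matrix()
    q=M.T@(np.array(p)-c['eye']);return np.array([c['cx']+c['fx']*q[0]/q[2],c['cy']+c['fy']*q[1]/q[2]])
E
python3 - <<'E'
from h import *
for n,(a,b,c,d) in dict(top=(260,180,370,280),side=(255,155,385,250)).items():
    p=cv2.imread(f"pics/{n}0.png")
    hsv=cv2.cvtColor(p,cv2.COLOR_BGR2HSV)
    m=cv2.inRange(hsv,(8,60,90),(28,255,255)); mm=np.zeros_like(m);mm[b:d,a:c]=m[b:d,a:c]
    pts=cv2.findNonZero(mm);h=cv2.convexHull(pts)
    W=np.array([cast(n,u,v,12)[:2] for u,v in h[:,0].astype(float)],dtype=np.float32)
    r=cv2.minAreaRect(W);print(n,len(pts),r,cv2.boxPoints(r).tolist())
    cv2.imwrite(f"pics/{n}0z.png",cv2.resize(p[b:d,a:c],None,fx=6,fy=6,interpolation=cv2.INTER_CUBIC))
E
```

```text
top 1367 ((577.3671875, -102.02252960205078), (199.1656494140625, 131.6558380126953), 89.00859832763672) [[509.82611083984375, -200.45147705078125], [641.4622192382812, -202.72943115234375], [644.9082641601562, -3.5935821533203125], [513.2721557617188, -1.3156280517578125]]
side 1542 ((576.0734252929688, -99.3770980834961), (205.6563720703125, 135.41555786132812), 88.92062377929688) [[506.44061279296875, -200.91159057617188], [641.8321533203125, -203.46249389648438], [645.7062377929688, 2.1573944091796875], [510.314697265625, 4.7082977294921875]]
```

View pics/top0z.png

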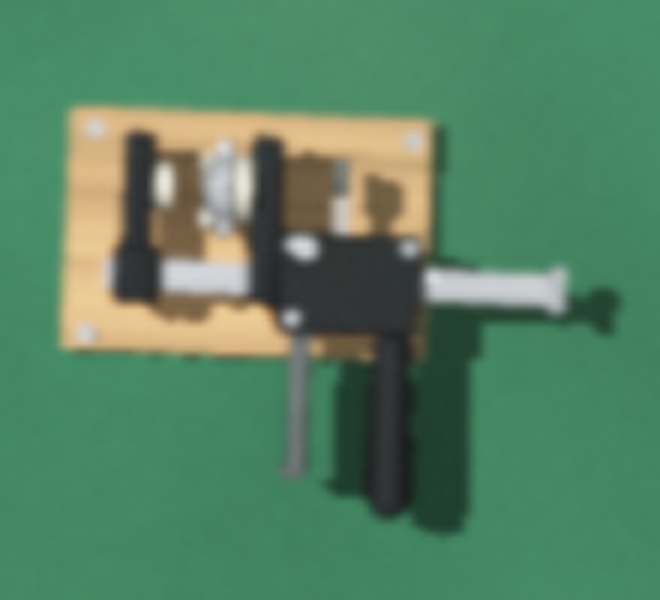

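View pics/side0z.png

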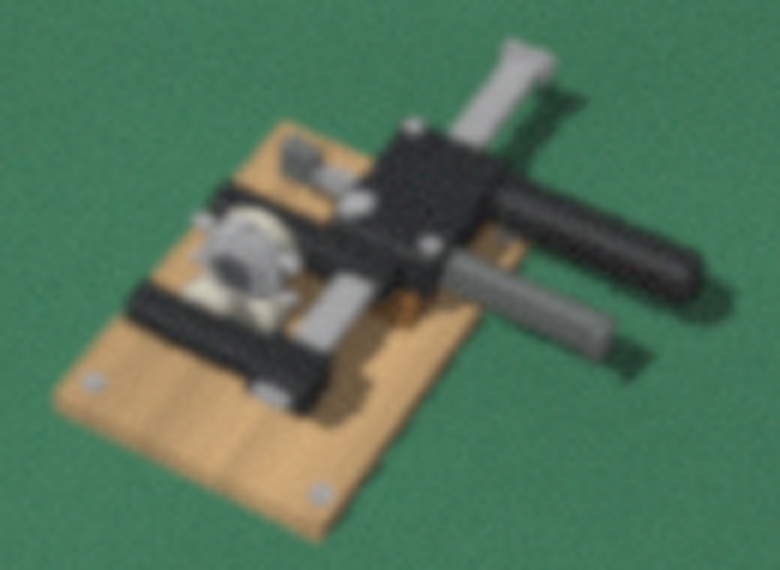

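The board fit gives 199 x 132 mm against 198 x 132 expected. Yaw is about -0.018 and the origin is near (551,-100). I'll check that against the known features by projecting them into both pictures.

```bash
cat >> h.py <<'E'
O=np.array([551.2,-100.3,0]);YAW=-0.018
C=R.from_euler('z',YAW).as_matrix()
def W(x,y,z): return O+C@np.array([x,y,z],float)
def L(p): return C.T@(np.array(p)-O)
def quat(s=1):  # tool x along s*clampY
    M=C@np.array([[0,s,0],[s,0,0],[0,0,-1]],float).T
    q=R.from_matrix(M).as_quat();return np.array([q[3],q[0],q[1],q[2]])
E
python3 - <<'E'
from h import *
F=dict(trigtip=(-106,-28,55),trigpad=(-80,-25,55),gripend=(-125,-79.5,50),headA=(-28,-92,59),headB=(26,-92,59),jawtip=(77,0,55),jawtipr=(77,-18,55),relR=(56,-54,58),relF=(56,-46,58),tail=(0,-152,48),watchtop=(48,14,65),b1=(-40,-100,12),b2=(92,-100,12),b3=(92,98,12),b4=(-40,98,12))
for n,(a,b,c,d) in dict(top=(260,180,370,280),side=(255,155,385,250)).items():
    p=cv2.imread(f"pics/{n}0.png");z=cv2.resize(p[b:d,a:c],None,fx=6,fy=6,interpolation=cv2.INTER_CUBIC)
    for k,v in F.items():
        u=(proj(n,W(*v))+.5-[a,b])*6; cv2.drawMarker(z,tuple(int(t) for t in u),(0,0,255),0,10,1)
    cv2.imwrite(f"pics/{n}1z.png",z)
# depth heights
for n in("top","side"):
  d=np.load(f"pics/{n}0.npy")
  for k,v in F.items():
    pass
for s in(1,-1):
  for pt in [(-83.5,-10,30),(-83.5,-45,30),(58,-75,40),(58,-55,40),(-83.5,0,150),(58,-80,150)]:
    print(s,pt,kin.ik(W(*pt),quat(s)))
E
```

```text
1 (-83.5, -10, 30) [-2.52591418e-01  4.03086287e-01  2.04332041e+00 -4.44089210e-16
  6.95185955e-01 -2.34591418e-01]
1 (-83.5, -45, 30) [-3.22289241e-01  4.13006019e-01  2.02405711e+00 -4.44089210e-16
  7.04529520e-01 -3.04289241e-01]
1 (58, -75, 40) [-3.00516743e-01  5.74602106e-01  1.66638241e+00 -4.44089210e-16
  9.00608135e-01 -2.82516743e-01]
1 (58, -55, 40) [-2.69912275e-01  5.68333618e-01  1.67911812e+00 -4.44089210e-16
  8.94140913e-01 -2.51912275e-01]
1 (-83.5, 0, 150) [-2.32233119e-01  2.40272584e-01  1.90217517e+00 -4.44089210e-16
  9.99144898e-01 -2.14233119e-01]
1 (58, -80, 150) [-3.08088641e-01  4.68702974e-01  1.54089553e+00 -4.44089210e-16
  1.13199415e+00 -2.90088641e-01]
-1 (-83.5, -10, 30) None
-1 (-83.5, -45, 30) None
-1 (58, -75, 40) None
-1 (58, -55, 40) None
-1 (-83.5, 0, 150) None
-1 (58, -80, 150) None
```

View pics/top1z.png

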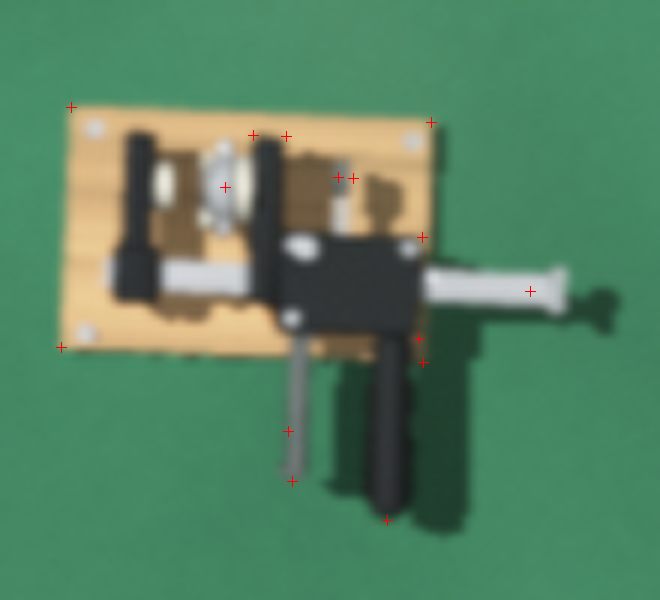

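View pics/side1z.png

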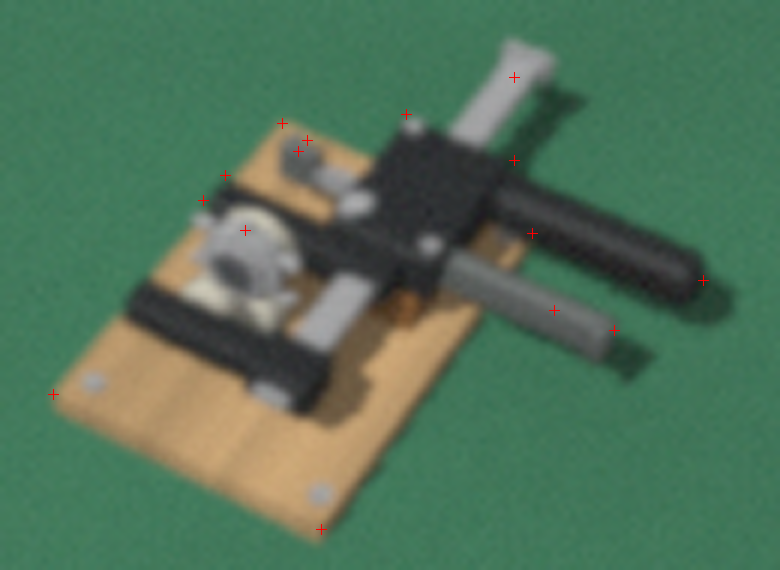

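The overlay agrees within about 2–3 mm in both views: board corners, grip end, trigger tip at (292,480), and watch. The tail end at (565,290) is about 18 mm past the open mark, and the die face at about 172 is near y 42. So the jaw already starts 15–20 mm closed. Next I'll close the fingers, descend beside the trigger and feel for contact.

Run:
```python
from h import *
grip(0,40)
ctrl.move_pose(W(-83.5,5,110),quat())
ctrl.move_straight(W(-83.5,5,30),v=120)
o=ctrl.get_obs();print(o['time'],L(o['eef_pos']),o['force'],o['opening'])
s=ctrl.move_straight(W(-83.5,-25,30),v=20,f_stop=1.5)
o=ctrl.get_obs();print(s,o['time'],L(o['eef_pos']),o['force'])
p,d=viewer.capture("side");cv2.imwrite("pics/s2.png",p[:,:,::-1]);cv2.imwrite("pics/s2z.png",cv2.resize(p[150:260,240:400,::-1],None,fx=5,fy=5))
```

```text
4.3167 [-82.955888     5.00610106  30.43347123] [ 0.04311725 -0.23493375  0.02781064] -0.01554782800591129
True 5.3833 [-83.74097821 -17.89082957  29.69839306] [0.7240617  1.34381545 0.01669527]
```

View pics/s2z.png

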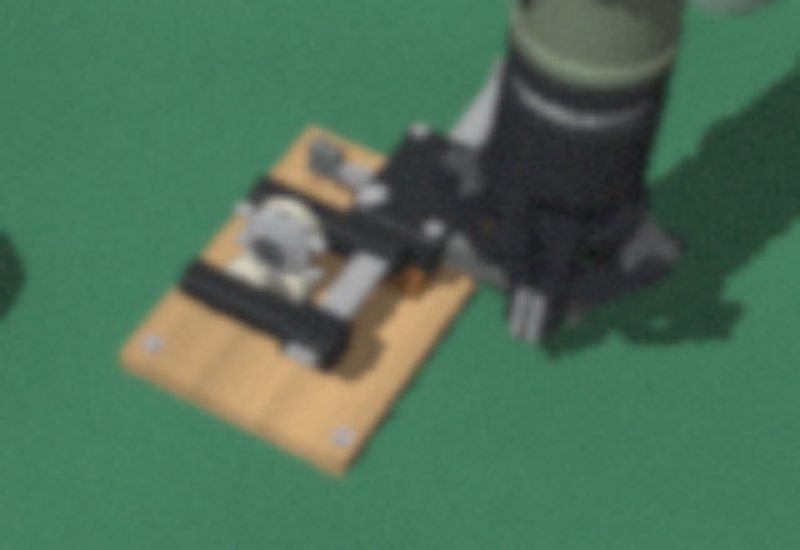

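The fingers touch the trigger at tool y of about -17 (about -14 expected, so within calibration). Now one trial stroke.

```bash
cat >> h.py <<'E'
def stroke(y1,v=30,f=14.0,back=-9.0,vb=60):
    s=ctrl.move_straight(W(-83.5,y1,30),v=v,f_stop=f)
    o=ctrl.get_obs();print(s,round(o['time'],2),L(o['eef_pos']).round(2),(C.T@o['force']).round(2),o['moment'].round(2))
    ctrl.move_straight(W(-83.5,back,30),v=vb)
    o=ctrl.get_obs();print('  back',round(o['time'],2),L(o['eef_pos']).round(2),(C.T@o['force']).round(2))
    return s
E
python3 - <<'E'
from h import *
ctrl.move_straight(W(-83.5,-9,30),v=60)
p,d=viewer.capture("top");cv2.imwrite("pics/t3.png",cv2.resize(p[180:250,260:370,::-1],None,fx=6,fy=6,interpolation=cv2.INTER_CUBIC))
stroke(-44.5)
p,d=viewer.capture("top");cv2.imwrite("pics/t4.png",cv2.resize(p[180:250,260:370,::-1],None,fx=6,fy=6,interpolation=cv2.INTER_CUBIC))
cv2.imwrite("pics/t34.png",np.vstack([cv2.imread("pics/t3.png")[:300],cv2.imread("pics/t4.png")[:300]]))
E
```

```text
False 7.11 [-82.91 -43.85  30.15] [1.52 7.09 0.75] [ 1.07 -0.33  0.08]
  back 7.85 [-83.17  -9.08  30.09] [ 0.71 -0.13  0.25]
```

View pics/t34.png

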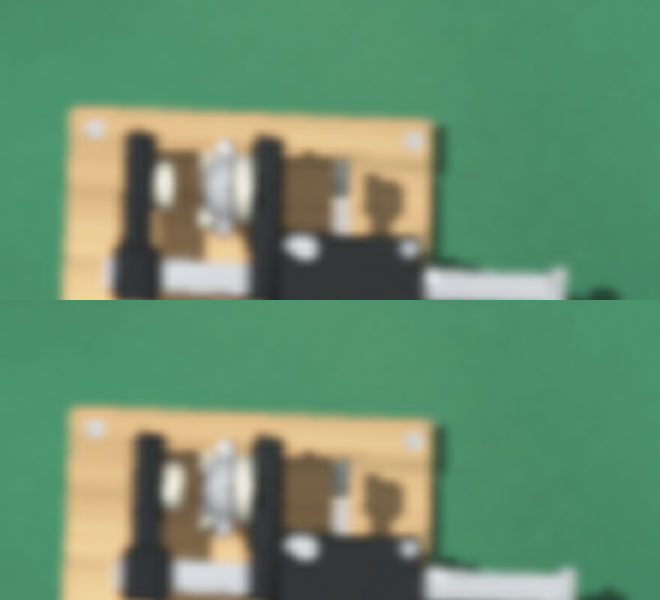

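One stroke moved the die from about px 165 to 174 (roughly 5 mm), at 7 N. I estimate the jaw at 20–25 mm now. Two more guarded strokes at the same speed.

Run:
```python
from h import *
for i in range(2):
    if stroke(-44.5,v=30,f=11): break
p,d=viewer.capture("top");cv2.imwrite("pics/t5.png",cv2.resize(p[180:250,260:370,::-1],None,fx=6,fy=6,interpolation=cv2.INTER_CUBIC))
```

```text
False 9.23 [-82.96 -44.02  30.14] [ 1.67  6.92 -0.02] [ 0.99 -0.34  0.06]
  back 9.97 [-83.2   -9.04  30.1 ] [ 0.62 -0.72 -0.47]
False 11.31 [-82.92 -44.02  30.14] [1.46 6.22 1.2 ] [ 1.   -0.34  0.14]
  back 12.05 [-83.2   -9.06  30.08] [-0.15 -0.18 -0.26]
```

View pics/t5.png

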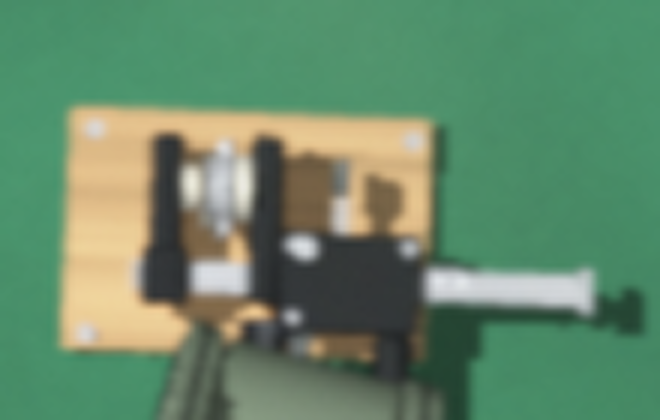

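The tail end is now at (595,290), about 34 mm of travel by scale, so the jaw is probably at 35 and close to the back. From here the strokes are slow, with the force limit on.

Run:
```python
from h import *
stroke(-44.5,v=10,f=15.0)
p,d=viewer.capture("top");cv2.imwrite("pics/t6.png",cv2.resize(p[180:250,260:370,::-1],None,fx=6,fy=6,interpolation=cv2.INTER_CUBIC))
```

```text
False 15.8 [-82.25 -42.96  30.16] [ 4.4  10.78  0.08] [ 1.71 -0.68  0.11]
  back 16.54 [-83.27  -9.12  30.06] [-0.12  0.19  0.33]
```

View pics/t6.png

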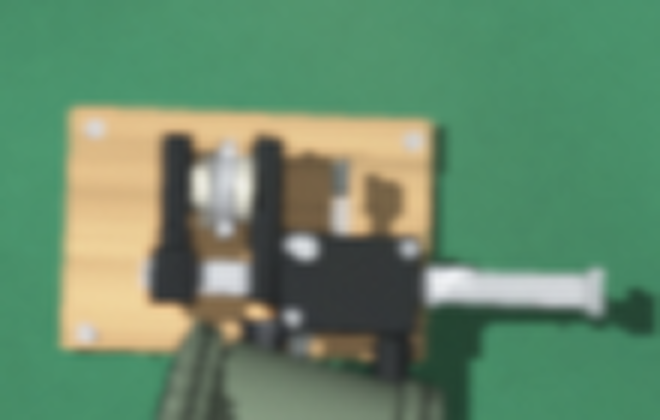

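The back was going in at about 11 N, and the jaw ran a full step (tail end 595→605). Next is the slow stroke that should stop dead.

Run:
```python
from h import *
s=ctrl.move_straight(W(-83.5,-44.5,30),v=7,f_stop=15.6)
o=ctrl.get_obs();f=o['force'];print(s,o['time'],L(o['eef_pos']).round(2),(C.T@f).round(2),np.linalg.norm(f))
ctrl.dwell(.3)
o=ctrl.get_obs();f=o['force'];print(o['time'],L(o['eef_pos']).round(2),(C.T@f).round(2),np.linalg.norm(f))
p,d=viewer.capture("top");cv2.imwrite("pics/t7.png",cv2.resize(p[180:250,260:370,::-1],None,fx=6,fy=6,interpolation=cv2.INTER_CUBIC))
```

```text
True 20.1083 [-82.86 -33.71  29.91] [0.88 9.33 3.65] 10.059511191087752
20.4083 [-82.92 -33.36  29.9 ] [1.29 8.74 3.41] 9.471218286239468
```

View pics/t7.png

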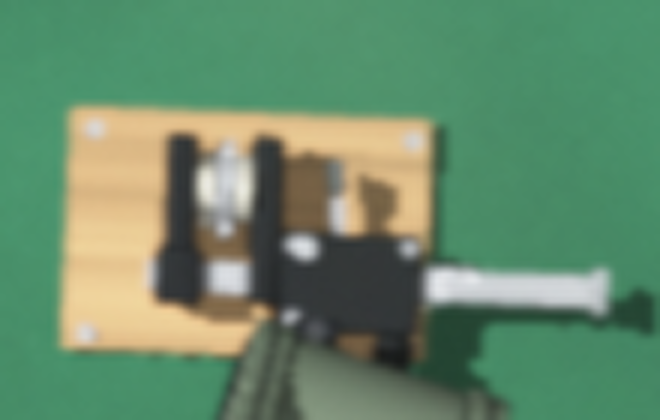

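It stopped at half stroke (about 17 mm of 29), as described, and the force then relaxed. To rule out a transient, I'll press once more very slowly to the same total force and see whether the trigger moves.

Run:
```python
from h import *
y0=L(ctrl.get_obs()['eef_pos'])[1]
for dy in (1,2,3,4):
    s=ctrl.move_straight(W(-83.5,y0-dy,30),v=3,f_stop=5.5)
    o=ctrl.get_obs();f=o['force'];n=np.linalg.norm(f);print(s,o['time'],L(o['eef_pos']).round(2),(C.T@f).round(2),n)
    if s or n>14.2: break
```

```text
False 20.7833 [-82.96 -33.27  30.05] [3.15 7.88 0.74] 8.516111008692622
False 21.2667 [-82.94 -33.85  30.05] [ 2.99 10.92  0.65] 11.343155521220158
False 21.75 [-82.82 -34.45  30.08] [ 2.73 13.1   0.7 ] 13.400712096545629
False 22.2333 [-82.77 -35.02  30.09] [ 2.98 15.07  1.41] 15.42159385843817
```

Run:
```python
from h import *
for i in range(3):
    ctrl.dwell(.25)
    o=ctrl.get_obs();f=o['force'];n=np.linalg.norm(f);print(o['time'],L(o['eef_pos']).round(2),(C.T@f).round(2),n)
p,d=viewer.capture("side");cv2.imwrite("pics/s8.png",cv2.resize(p[150:260,240:400,::-1],None,fx=5,fy=5,interpolation=cv2.INTER_CUBIC))
```

```text
22.4833 [-82.77 -35.02  30.09] [ 3.36 14.5   0.96] 14.912814740484482
22.7333 [-82.78 -35.01  30.06] [ 3.58 14.26  0.78] 14.72611994956254
22.9833 [-82.78 -35.03  30.07] [ 4.57 14.5   0.65] 15.2171565021773
```

View pics/s8.png

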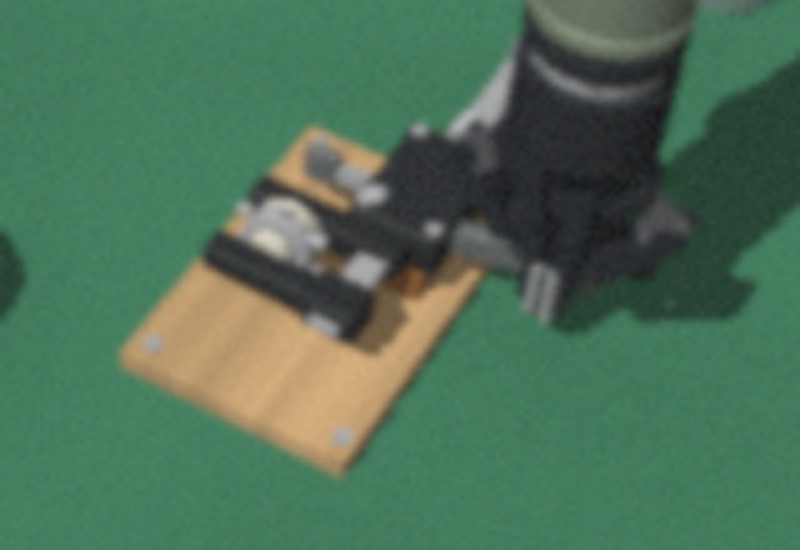

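Pressed to about 15 N at the contact (13.5–14 N at the pad), the trigger holds still with no creep, so the back is home. I'll let the trigger go and move to the release lever.

Run:
```python
from h import *
ctrl.move_straight(W(-83.5,-5,30),v=60)
ctrl.move_straight(W(-83.5,-5,110),v=150)
ctrl.move_pose(W(65,-88,110),quat())
ctrl.move_straight(W(65,-88,39),v=80)
o=ctrl.get_obs();print(o['time'],L(o['eef_pos']).round(2),(C.T@o['force']).round(2))
s=ctrl.move_straight(W(65,-58,39),v=15,f_stop=1.5)
o=ctrl.get_obs();y=L(o['eef_pos'])[1];print(s,o['time'],L(o['eef_pos']).round(2),(C.T@o['force']).round(2))
p,d=viewer.capture("side");cv2.imwrite("pics/s9.png",cv2.resize(p[150:260,240:400,::-1],None,fx=5,fy=5,interpolation=cv2.INTER_CUBIC))
```

```text
26.1583 [ 65.49 -88.16  39.57] [0.12 0.09 0.73]
True 27.5167 [ 64.85 -65.97  38.67] [ 0.44 -0.79  0.08]
```

View pics/s9.png

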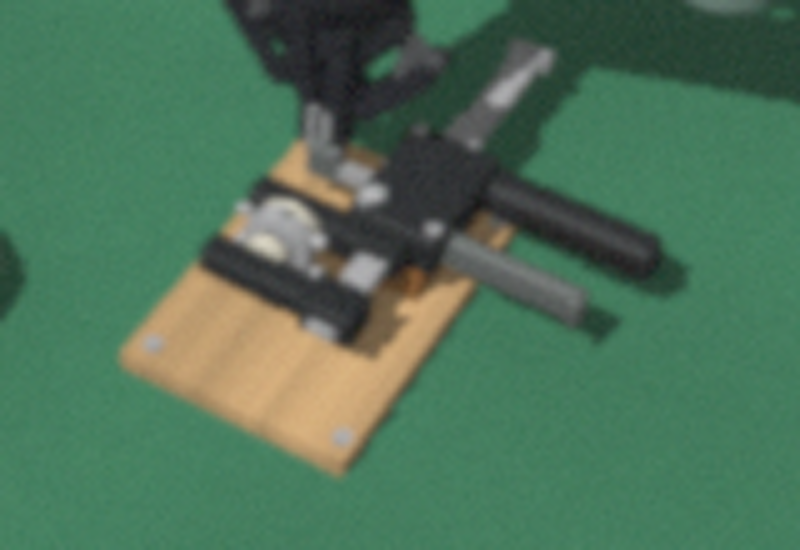

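The finger is right behind the thumb pad at (320,155), and the trigger is back at rest. Now I push the lever and hold it.

Run:
```python
from h import *
s=ctrl.move_straight(W(65,-58,39),v=25,f_stop=10)
o=ctrl.get_obs();print(s,o['time'],L(o['eef_pos']).round(2),(C.T@o['force']).round(2))
ctrl.dwell(2.0)
o=ctrl.get_obs();print(s,o['time'],L(o['eef_pos']).round(2),(C.T@o['force']).round(2))
for n,(a,b,c,d) in dict(top=(260,180,370,280),side=(240,150,400,260)).items():
    p,_=viewer.capture(n);cv2.imwrite(f"pics/{n}10.png",cv2.resize(p[b:d,a:c,::-1],None,fx=5,fy=5,interpolation=cv2.INTER_CUBIC))
```

```text
False 28.0333 [ 64.64 -57.94  38.67] [-0.28 -2.38 -0.7 ]
False 30.0333 [ 65.01 -57.99  39.02] [-1.38 -3.62 -1.61]
```

View pics/top10.png

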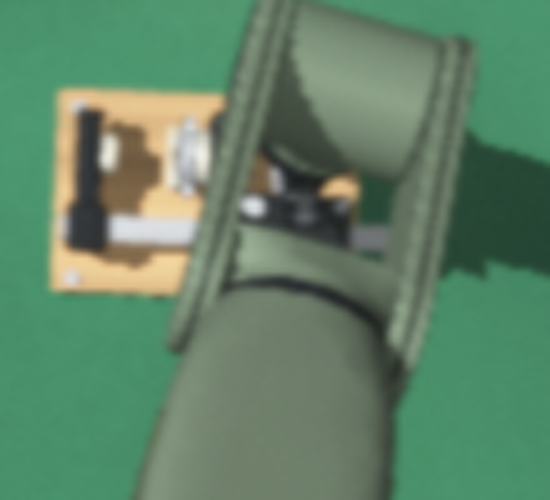

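View pics/side10.png

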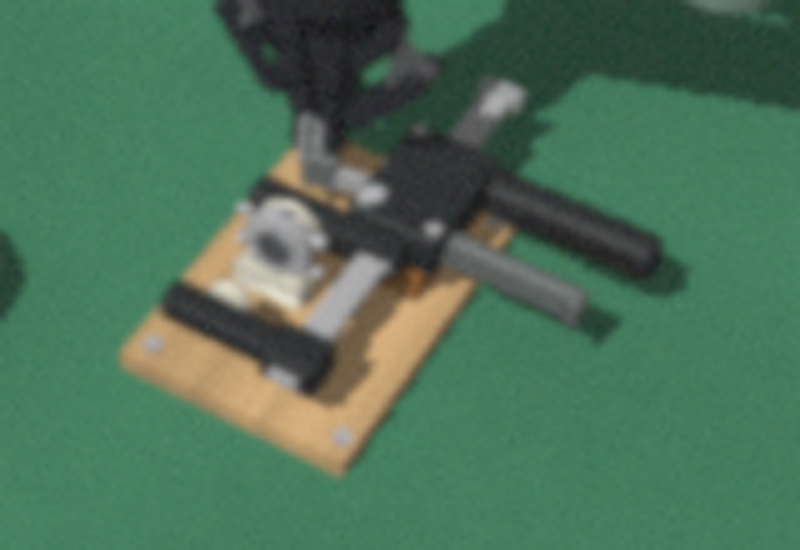

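The jaw has sprung open. I'll keep holding, check whether it still moves, and compare the die face with where y=60 should appear.

Run:
```python
from h import *
def m(p):  # jaw arm dark span in columns, row at clamp x=65
    u,v=proj("top",W(65,60,55));r=p[int(round(v))-1:int(round(v))+2,262:300].mean((0,2));return r.round(0)
a,_=viewer.capture("top");ctrl.dwell(1.0);b,_=viewer.capture("top")
print(np.abs(a.astype(int)-b)[195:245,265:300].max(),m(a),m(b))
for y in(55,60): print(y,proj("top",W(48,y,57)),proj("top",W(65,y+8,55)))
# retreat
ctrl.move_straight(W(65,-88,39),v=60)
ctrl.move_straight(W(65,-88,150),v=120)
ctrl.move_pose(W(-150,-60,230),quat())
o=ctrl.get_obs();print(o['time'],o['force'])
for n,(a,b,c,d) in dict(top=(260,180,370,280),side=(240,150,400,260)).items():
    p,_=viewer.capture(n);cv2.imwrite(f"pics/{n}11f.png",p[:,:,::-1])
    z=cv2.resize(p[b:d,a:c,::-1],None,fx=5,fy=5,interpolation=cv2.INTER_CUBIC)
    for y in(55,60):
        u=(proj(n,W(48,y,57))+.5-[a,b])*5; cv2.drawMarker(z,tuple(int(t) for t in u),(0,0,255),0,10,1)
    cv2.imwrite(f"pics/{n}11.png",z)
```

```text
2 [114. 114. 115. 115. 114. 114. 115. 115. 125. 153. 174. 178. 159. 115.
  71.  57.  53.  64. 104. 130. 123. 109. 113. 121. 123. 127. 144. 166.
 178. 180. 183. 194. 200. 192. 187. 200. 202. 190.] [114. 114. 114. 114. 115. 114. 114. 115. 125. 153. 175. 178. 159. 115.
  71.  56.  53.  64. 104. 130. 122. 109. 113. 120. 123. 127. 144. 167.
 178. 181. 184. 193. 200. 192. 188. 200. 202. 189.]
55 [284.19212757 210.35893545] [281.90019914 205.01380946]
60 [282.63098267 210.29548673] [280.3420978  204.95044978]
33.875 [0.2137637  0.24877035 0.36009723]
```

View pics/top11.png

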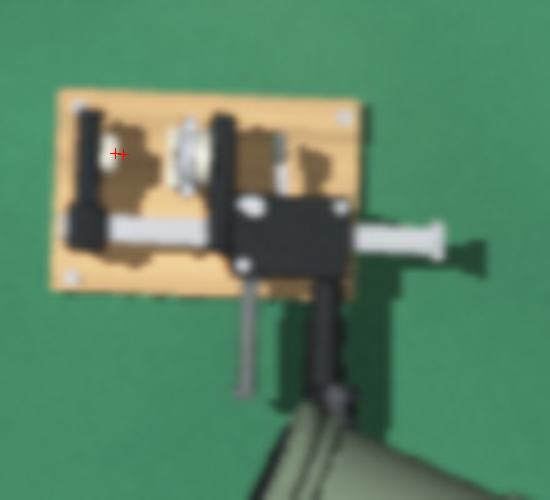

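View pics/side11.png

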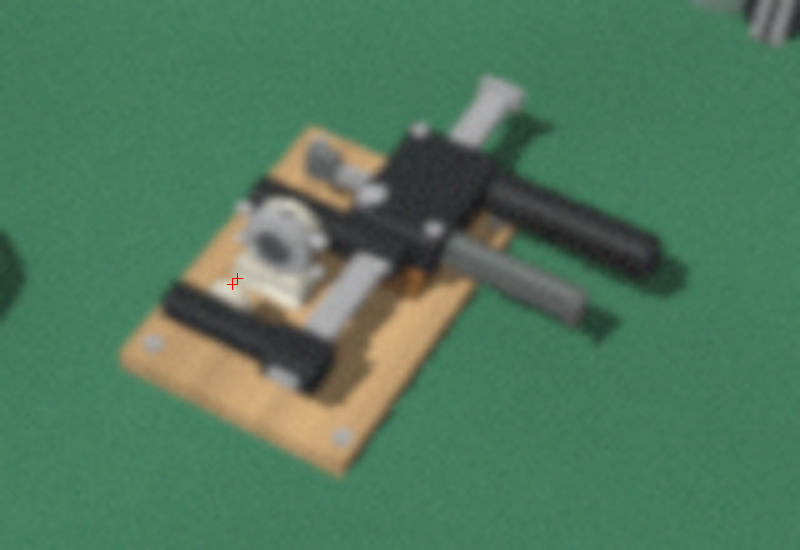

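View pics/top11f.png

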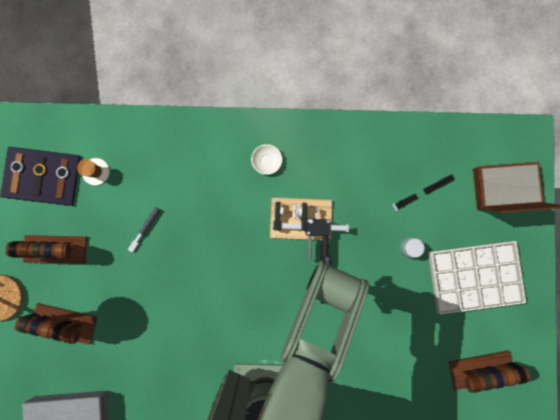

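The jaw is fully open and no longer moving. The die face is at y≈60 in both views, the tail is about 16 mm shorter than at the start, the watch stands in the cradle, and the bystanders are unmoved. I'm handing in.

Run:
```python
from h import *
ctrl.sign_off();print(ctrl.get_obs()['time'])
```

```text
the job is handed in; nothing more can be done
the job is handed in; nothing more can be done
```

The watch back is pressed home by feel, the jaw has been released and is fully open, and I handed the job in at about 34 s of the 54 s allowed.

- **Pressing:** The jaw was already about 15–18 mm closed at the start. I pushed the trigger with the closed fingers: three strokes at 6–7 N, then one slow stroke that rose to about 11 N as the back started in. The fifth stroke stopped dead at half travel. I pressed once more, slowly, to about 15.4 N at the finger (roughly 14 N at the trigger pad). It held there for 0.75 s with no movement.
- **Release:** I pushed the lever 8 mm and held it for about 3 s. The jaw sprang open, and two pictures 1 s apart showed it had stopped moving.
- **Final pictures:** The die face is at y ≈ 60 within measuring error. The watch stands in the cradle, the trigger and lever are back at rest, and the jar, dish and opener have not moved.
- **Disagreements:** On the fifth stroke the 15.6 N limit tripped at tool y -33.7, but the reading straight afterwards was only 10 N. That is why I repeated the press slowly, which ended 1.3 mm further on. The trigger contact was also 3–4 mm from where the cameras placed it.
- **Not confirmed by sight:** The back's last 2.5 mm of travel is too small for the cameras to resolve, so "home" rests on the feel of the dead stop and the force and stroke count. The crystal can't be seen well enough either; the highest load I read was about 15.6 N at the finger, below the 17 N limit.

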